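# Find the tamper's balance point and saddle it

### The job

Slide the wooden tamper gently along the steel ridge of its stand, keeping it on the ridge and never forcing it down, until it balances level on the ridge alone when let go. Then mark that point: set the small steel hanging saddle astride the tamper handle directly over the ridge, so that the tamper stays balanced and level with the saddle on it. Leave the jars, mug, jar opener, lids and spoon where they are.

Things in the scene. Friction and masses are not known exactly. Their poses are not given: they have to be found in the camera images.
- tamper: loose wooden tamper, 300 mm long, about 0.3 kg, underside one flat plane. Origin: underside at mid-length; x along it to the handle end, z up. Head: x -150 to -80 mm, 44 wide, 30 high. Handle: x -80 to +150 mm, 24 wide (y), 18 high; grasp it across y. A hidden steel core puts the balance point anywhere from x -50 to 0 mm. It starts on the ridge, tipped 0.09 rad, head side down on a peg
- tamper_head_end (a point): middle of the underside edge at the tamper's head end (tamper x = -150 mm)
- tamper_handle_end (a point): middle of the underside edge at the tamper's handle end (tamper x = +150 mm). Head end and handle end are at the same height when it balances; they differ by about 25 mm when it lies tipped on a peg
- stand: fixed wooden board 250 x 70 x 15 mm carrying the ridge and the pegs. Origin: centre of its underside; its x axis runs along the board, in the direction of the tamper's x axis at the start
- ridge: fixed upright steel blade amid the stand; flat top 10 mm thick (stand x), 24 wide (y), 75 mm above the counter; 26 mm thick from 30 mm below the top. With its balance point 2 mm off the blade's middle the tamper leans about 0.02 rad, from 4 to 5 mm off it tips (in about half a second) on to a peg. Pressing with over 20 N on the blade dents the wood. Origin: that of the stand, not the top
- ridge_top (a point): centre of the flat top of the steel ridge
- pegs: two fixed upright wooden pegs, 16 mm thick, on the stand 90 mm either side of the ridge, their tops 67 mm above the counter, 8 mm below the ridge top; they catch the tamper when it tips. Origin: that of the stand
- saddle: loose steel saddle, 45 g, an upside-down U: 16 mm long (x), 38 wide (y), inner width 32, legs 15 long, bridge 4 thick, on it an upright tab 8 (x) by 16 (y) by 32 high to grasp; 51 high in all. Origin: centre, at the feet; z up. Stands on the counter between stand and robot. Astride the handle, x along it, its origin is 3 mm above the tamper's underside; same turned half round
- jar_a: closed clear half-litre jar, 84 mm across, 125 mm high, origin at the bottom centre; leave alone
- jar_b: second jar like it; leave alone
- mug: white enamel mug, 80 mm across, 85 mm high, origin at the bottom centre; leave alone
- opener: red plastic jar opener lying flat, about 190 mm long, 12 mm high; leave alone
- lids: stack of steel jar lids, 82 mm across, 24 mm high; leave alone
- spoon: wooden spoon lying on the counter; leave alone

How it is judged (in metres and radians):
On the way:
1. the tamper, let go and without the saddle, lies still and level on the ridge alone (angle between tamper's own z axis and vertical below 0.04 rad and contact force between tamper and ridge above 1 N and contact force between tamper and pegs below 0.05 N and contact force between tamper and the fingers below 0.05 N and linear speed of tamper below 0.03 m/s and horizontal distance between saddle and ridge_top above 0.05 m), for 0.5 s.
At the end, for the whole second after the job is handed in: The tamper lies still and level (within 0.04 rad) on the ridge alone, touching neither peg, and the saddle sits upright astride its handle, bridge down on the wood, at most 6 mm along the stand from the middle of the ridge; both are let go (angle between tamper's own z axis and vertical below 0.04 rad and contact force between tamper and ridge above 1 N and contact force between tamper and pegs below 0.05 N and contact force between each of tamper, saddle and the fingers below 0.05 N and linear speed of each of tamper, saddle below 0.03 m/s and x of saddle in the frame of stand between -0.006 and 0.006 m and y of saddle in the frame of tamper between -0.007 and 0.007 m and z of saddle in the frame of tamper between 0 and 0.006 m and angle between the x axis of saddle and the x axis of tamper, either way round below 0.4 rad and angle between saddle's own z axis and vertical below 0.1 rad and contact force between saddle and tamper above 0.1 N).
It fails at once if the tamper is pressed on the ridge with more than 20 N (contact force between tamper and ridge above 20 N).
It fails at once if the tamper is lifted off the ridge (z of tamper in the frame of stand above 0.092 m).
It fails at once if the tamper falls off the stand (z of tamper in the frame of stand below 0.06 m).
It fails at once if a bystander (jar, mug, opener, lids, spoon) is shifted by more than 30 mm (distance of any of jar_a, jar_b, mug, opener, lids, spoon from where it was at the start of the episode above 0.03 m).
It also fails if it takes over 64 s, if anything falls off the work surface, if the arm or the gripper's body presses on something with over 40 N, if the wrist force passes 120 N, or if a joint passes its speed limit or range.

### The arm

A 6-joint arm with a two-finger parallel gripper is mounted at the origin on the work surface. World frame = base frame: x ahead of the robot, y to its left, z up, the work surface at z = 0. Lengths are in mm, angles in degrees, forces in N, time in s.
With the tool pointing down it reaches from about 350 to 850 mm from the base axis. Payload 8.1 kg.
Tool frame: the origin (TCP) lies between the finger pads; the fingertips stand 19 mm ahead of it and the grasp point (between the pads) is the TCP; z points along the fingers, y is the direction in which the jaws open and shut (so a half turn about z gives the same grasp; the last joint's range is limited). The gripper opens to 93 mm and grips with 3 to 60 N. Pads are 15 mm wide; open, the fingers measure 128 mm over their backs; the gripper's body (75 mm by 188 mm) begins 65 mm behind the grasp point.
Start: joints at [65.122, 7.471, 85.268, -0, 87.261, -4.893], TCP at [205.041, 563.882, 215.335] pointing down, gripper open.
Joint ranges: [-169.43, 169.43], [-51.17, 129.36], [1.28, 143.12], [-76.62, 256.62], [0, 156.53], [-152.29, 152.29]. Speed limits (degrees/s): [136.94, 136.94, 159.86, 180, 180, 180].

### API

Orientations are given as a 3x3 rotation matrix whose columns are the frame's x, y, z axes.
In Python, from rig import * gives the robot as it stands. Calls block until the motion is done:
- move_to(position, orientation): joint-space move of the TCP to a pose.
- movel(position, rotation=None, feed=150, guard=None): straight line of the TCP; rotation=None keeps the orientation; feed is the mean speed in mm/s. With guard (N) it stops when the force on the tool has changed by that much, and returns True; else False.
- move_joints(angles): joint-space move.
- move_gripper(opening, grip_force=None): finger opening in mm; grip_force is the grip in N (None keeps the last); returns when the fingers have stopped.
- dwell(seconds).
- ik(position, orientation): joint angles nearest the present ones, or None.
- get_image(name): name is "side" or "top" or "wrist"; returns a dict with "img" (480x640x3 uint8, red, green, blue), "vfov" (degrees; the focal length in pixels is half the picture's height over the tangent of half this angle, whatever the lens; pixels are square), "cx", "cy" (the principal point, pixels), "R" (3x3) and "t" (3): a world point X has camera coordinates R X + t; the wrist camera has in their place "hand_eye" (4x4, takes a point from camera to tool coordinates, whose origin is the TCP and whose axes are the flange's). Camera axes: x right, y down, z forward; pixel columns grow to the right and rows downward; lengths in mm; the calibration is good to about 2 mm. A picture is of the moment at which its call begins: read the wrist's pose just before it. There is no depth.
A pose or a line that the arm cannot do raises IKError and nothing moves.
- close_job(): hands the job in, once; it reports no verdict.
Readings, each from a call of its own:
- get_time(): time.
- get_qpos(): joint angles.
- get_joint_velocities(): joint speeds.
- get_effort(): joint torques, N m.
- get_tool_pos(): TCP position.
- get_tool_rot(): TCP orientation.
- get_wrist_force(): force on the tool from outside, world axes, zero at the start.
- get_wrist_torque(): the same for the moment, N m.
- get_width(): finger opening in mm.
Only numpy, scipy, OpenCV 4.12 (cv2) and the standard library are available. Lean on these libraries where they do the work, as an engineer would, in place of code of your own. Each camera call takes 0.05 s, during which the arm holds its last target.

## Working session

There is one attempt and no reset: what is moved stays moved. The work goes in short steps, each a Python script; the robot and the scene stay as the last script left them, time stands still between calls to the robot, and variables do not carry over. Pictures are saved under pics/ and viewed, and the job is handed in when it is done.

```bash
mkdir -p pics; ls
python3 - <<'E'
from rig import *
import cv2
for n in ["side","top","wrist"]:
    d=get_image(n); cv2.imwrite(f"pics/{n}0.png",d["img"][:,:,::-1])
    print(n,{k:(v.tolist() if hasattr(v,'tolist') else v) for k,v in d.items() if k!="img"})
print(get_time(),get_tool_pos(),get_tool_rot(),get_wrist_force(),get_width())
E
```

```text
pics
side {'vfov': 51.17573596520436, 'cx': 309.5168853745539, 'cy': 240.1224145500571, 'R': [[0.83998630263144, -0.5425272584730492, 0.009337301820126842], [-0.3134950046857733, -0.49928107962552887, -0.8077371389041322], [0.44288135367006576, 0.6755609353283266, -0.5894688534856498]], 't': [-473.19303443131486, 230.8762259854556, 903.4103318035925]}
top {'vfov': 56.32413601177956, 'cx': 319.3634750475978, 'cy': 239.91879751796517, 'R': [[0.009541685497314725, -0.9999543087129028, -0.0005802795627779149], [-0.995398221500649, -0.009442873736084226, -0.0953583387488959], [0.09534850219702004, 0.0014874885226507095, -0.9954428414061152]], 't': [-30.181973524717563, 554.5166836374624, 1118.008815428695]}
wrist {'vfov': 66.6521997447176, 'cx': 315.0721994813232, 'cy': 237.33871845226065, 'hand_eye': [[-0.0014980024831004442, -0.9587083075066537, -0.28438730123950023, 79.99852176993782], [0.9999988150469948, -0.001335244047652396, -0.0007661774842094875, -0.6342039971450886], [0.00035481426792825847, -0.2843881119896871, 0.9587091716812632, -168.84525703548442], [0.0, 0.0, 0.0, 1.0]]}
0.15 [204.88196794 563.47533985 214.52587696] [[-9.39773275e-01  3.41797965e-01 -5.84776319e-04]
 [ 3.41798448e-01  9.39772393e-01 -1.29242665e-03]
 [ 1.07807841e-04 -1.41446367e-03 -9.99998994e-01]] [-0.47561562  0.02823266 -0.00659651] 93.26513283042505
```

View pics/side0.png

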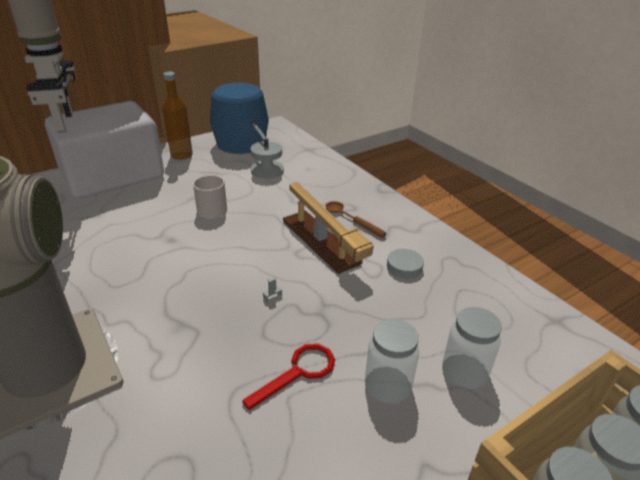

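View pics/top0.png

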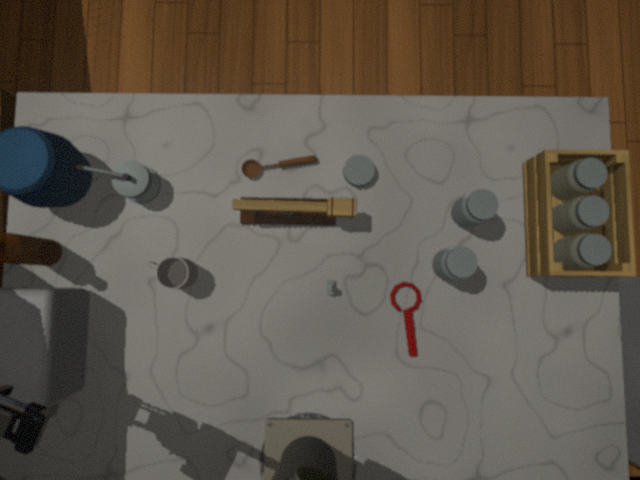

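View pics/wrist0.png

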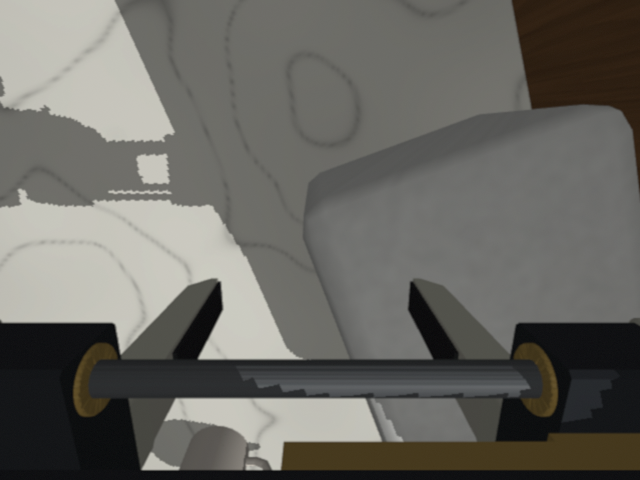

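The tamper lies along world y, with the handle at top-view px (235,205) and the head at (355,207). The saddle is near (333,288) and the stand is under the tamper. Next I'll get rough positions from the two fixed views.

```bash
cat > h.py <<'E'
import numpy as np, cv2
from rig import *
def cam(d):
    K=240/np.tan(np.radians(d["vfov"])/2)
    if "R" in d: return K,d["cx"],d["cy"],np.array(d["R"]),np.array(d["t"])
    return K,d["cx"],d["cy"],d["Rw"],d["tw"]
def wimg():
    p=np.array(get_tool_pos());R=np.array(get_tool_rot());d=get_image("wrist")
    H=np.array(d["hand_eye"]); Rc=R@H[:3,:3]; c=p+R@H[:3,3]
    d["Rw"]=Rc.T; d["tw"]=-Rc.T@c; return d
def ray(d,u,v):
    f,cx,cy,R,t=cam(d); return -R.T@t, R.T@np.array([(u-cx)/f,(v-cy)/f,1])
def onz(d,u,v,z):
    o,r=ray(d,u,v); return o+r*(z-o[2])/r[2]
def proj(d,X):
    f,cx,cy,R,t=cam(d); c=R@np.array(X,float)+t; return np.array([f*c[0]/c[2]+cx,f*c[1]/c[2]+cy])
def down(yaw): # tool y axis (jaw) at yaw deg from world x
    a=np.radians(yaw); y=np.array([np.cos(a),np.sin(a),0]); z=np.array([0,0,-1.]); return np.column_stack([np.cross(y,z),y,z])
def save(n,img,crop=None,s=1):
    if crop: x0,x1,y0,y1=crop; img=img[y0:y1,x0:x1]
    img=cv2.resize(img,None,fx=s,fy=s,interpolation=cv2.INTER_CUBIC); cv2.imwrite("pics/"+n,np.ascontiguousarray(img[:,:,::-1]))
E
python3 - <<'E'
from h import *
t=get_image("top"); s=get_image("side")
print("handle end",onz(t,234,205,95),"head end",onz(t,355,207,95)); print("saddle",onz(t,333,287,25),onz(s,272,297,0))
save("top1.png",t["img"],(220,370,150,310),4); save("side1.png",s["img"],(240,440,160,310),4)
print(get_qpos())
for yaw in (0,180,90,-90):
  print(yaw,ik([470,50,250],down(yaw)),ik([300,0,150],down(yaw)))
E
```

```text
handle end [631.06483805 182.17657885  95.        ] head end [ 628.93504176 -110.3490122    95.        ]
saddle [435.55805201 -60.55394368  25.        ] [435.19372061 -52.00340379   0.        ]
[ 6.51226367e+01  7.49185632e+00  8.52949418e+01 -5.98614882e-04
  8.72607804e+01 -4.89243360e+00]
0 [-1.46307128e-01 -1.33141684e+01  1.01755282e+02 -2.54444375e-14
  9.15588868e+01 -1.46307128e-01] [-9.82658272e+00 -4.45500750e+01  1.33389397e+02 -2.54444375e-14
  9.11606784e+01 -9.82658272e+00]
180 None None
90 [-1.46307128e-01 -1.33141684e+01  1.01755282e+02 -2.54444375e-14
  9.15588868e+01 -9.01463071e+01] [-9.82658272e+00 -4.45500750e+01  1.33389397e+02 -2.54444375e-14
  9.11606784e+01 -9.98265827e+01]
-90 [-1.46307128e-01 -1.33141684e+01  1.01755282e+02 -2.54444375e-14
  9.15588868e+01  8.98536929e+01] [-9.82658272e+00 -4.45500750e+01  1.33389397e+02 -2.54444375e-14
  9.11606784e+01  8.01734173e+01]
```

View pics/top1.png

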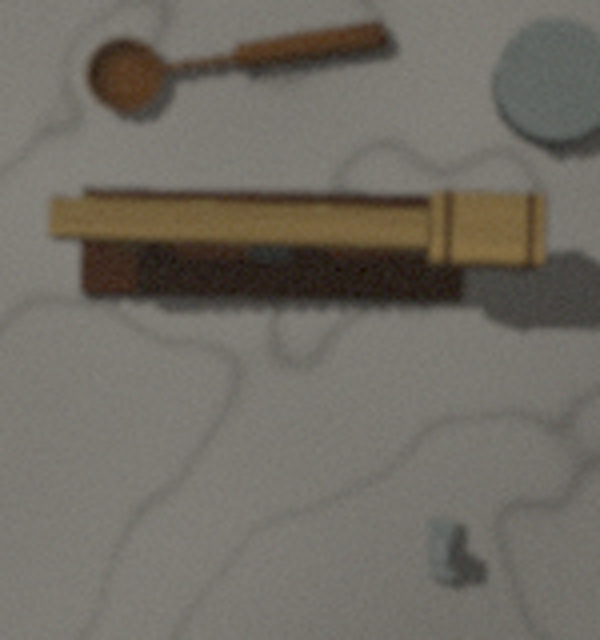

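View pics/side1.png

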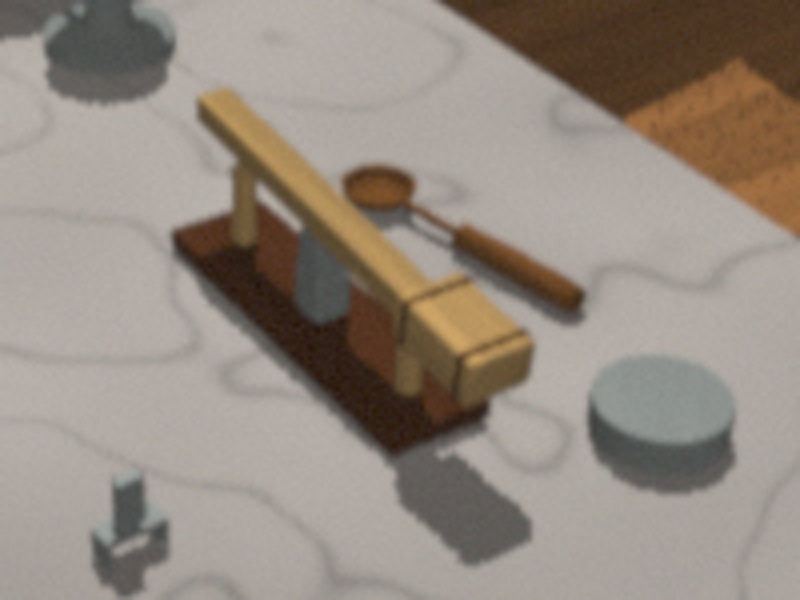

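Run:
```python
from h import *
t=get_image("top")
for u,v in((240.5,197.5),(240.5,224),(335.5,224)): print(onz(t,u,v,15))
move_to([530,-50,280],down(0)); print(get_time(),get_wrist_force())
dwell(0.3)
d=wimg(); save("w1.png",d["img"]); print(get_tool_pos(),get_wrist_force(),get_wrist_torque())
import pickle; pickle.dump(d,open("w1.pkl","wb"))
```

```text
[664.82851534 181.40502052  15.        ]
[595.32373068 179.57546136  15.        ]
[597.65056454 -66.24293791  15.        ]
2.775 [-0.42556726 -0.02335237 -1.09393982]
[530.02699782 -49.73909462 279.94254037] [ 0.15859221 -0.27039617  0.8404017 ] [-0.06356559  0.04497747 -0.01020455]
```

View pics/w1.png

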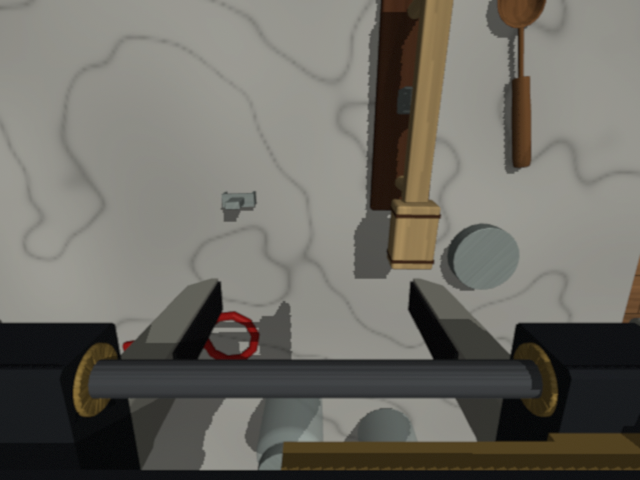

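Run:
```python
from h import *
import pickle; d=pickle.load(open("w1.pkl","rb"))
save("w1a.png",d["img"],(360,480,0,280),2.1) 
a=cv2.resize(d["img"][170:230,200:280],None,fx=7,fy=7,interpolation=cv2.INTER_CUBIC)
cv2.imwrite("pics/w1b.png",np.ascontiguousarray(a[:,:,::-1]))
for s in [[435,-57,20]]: print(proj(d,s))
print("board corner",onz(d,371,209,15)," ridge side",onz(d,398,98,75))
```

```text
[236.45101996 204.38694987]
board corner [596.60245805 -63.80065354  15.        ]  ridge side [608.53170326  57.64842866  75.        ]
```

View pics/w1a.png

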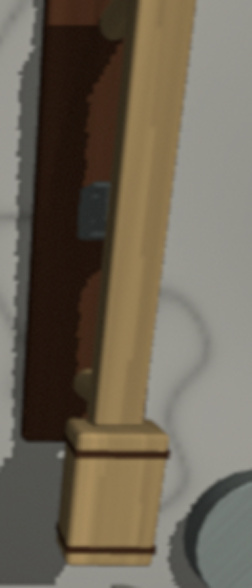

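View pics/w1b.png

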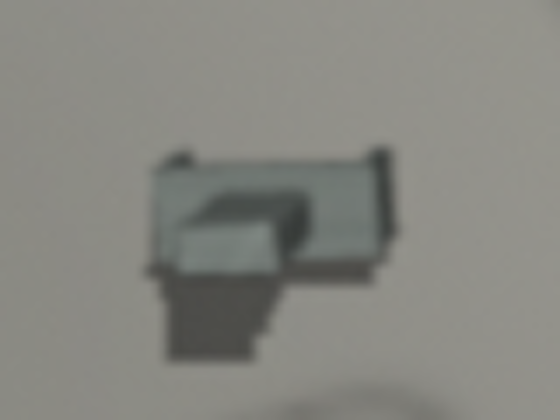

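Run:
```python
from h import *
import pickle; d=pickle.load(open("w1.pkl","rb"))
t=get_image("top")
print("bridge",onz(d,238.3,200.6,19),"tab",onz(d,232.7,205.6,51))
print("ridge base shoulder y",onz(d,405,182/2.1,45),onz(d,405,240/2.1,45),"->",onz(d,405,211/2.1,45))
print("ridge top view",onz(t,287.5,213,45))
print("pegs",onz(d,360+113/2.1,20/2.1,67),onz(d,360+85/2.1,382/2.1,67))
print("head end under L,R",onz(d,360+68/2.1,563/2.1,60),onz(d,360+150/2.1,563/2.1,60))
print("head top front edge",onz(d,360+105/2.1,549/2.1,90))
print("handle mid at rows", onz(d,360+(95+143)/4.2,424/2.1,86), onz(d,360+(135+197)/4.2,0,103), onz(d,360+(112+165)/4.2,300/2.1,92))
print("shoulder top edge of head",onz(d,360+120/2.1,(430)/2.1,96),onz(d,360+120/2.1,(420)/2.1,96))
print("top handle end",onz(t,220+50/4,150+198/4,106),onz(t,220+50/4,150+238/4,106)); print(onz(t,220+546/4,150+195/4,90),onz(t,220+546/4,150+265/4,90),"shoulder",onz(t,220+430/4,150+195/4,96),onz(t,220+430/4,150+265/4,96))
```

```text
bridge [437.27172992 -52.61376475  19.        ] tab [437.56907125 -52.11918028  51.        ]
ridge base shoulder y [621.39335333  70.82615768  45.        ] [623.25969269  43.9093064   45.        ] -> [622.31708216  57.50389061  45.        ]
ridge top view [620.54934892  56.20509172  45.        ]
pegs [619.90257648 134.52844619  67.        ] [618.05543789 -23.81235567  67.        ]
head end under L,R [ 616.91300557 -122.82255946   60.        ] [ 661.39780191 -122.84794623   60.        ]
head top front edge [ 628.12404283 -103.62940611   90.        ]
handle mid at rows [631.26823548 -41.29384539  86.        ] [631.71629461 131.52910017 103.        ] [633.92277315  16.55029908  92.        ]
shoulder top edge of head [629.14592416 -42.19165923  96.        ] [628.77277066 -37.45691913  96.        ]
top handle end [642.45953239 183.99498171 106.        ] [618.24061176 183.31623387 106.        ]
[ 650.1234825 -114.3477028   90.       ] [ 607.15219191 -114.41831371   90.        ] shoulder [648.32161035 -43.7310344   96.        ] [605.59085341 -44.06481812  96.        ]
```

```bash
cat > slide.py <<'E'
from h import *
def slide(d,tilt,z0=91,op=36):
    # grip, slide d mm along +y along incline, release, settle
    p=np.array(get_tool_pos()); move_gripper(20,4); w=get_width()
    q=p+[0,d,d*tilt]; movel(q,feed=60); F=get_wrist_force()
    move_gripper(op); print("width",w,"F",np.round(F,2),"tcp",np.round(get_tool_pos(),1))
def look(tag,dw=0.9):
    dwell(dw); s=get_image("side"); t=get_image("top"); w=wimg()
    save(tag+"s.png",s["img"],(260,420,160,280),5); save(tag+"t.png",t["img"],(210,370,170,240),5)
    import pickle; pickle.dump((s,t,w),open(tag+".pkl","wb")); print("time",get_time())
E
python3 - <<'E'
from slide import *
move_gripper(40)
move_to([631,110,150],down(0)); movel([631,110,92],feed=100); print(get_time(),get_tool_pos())
slide(46,0.09); look("s1")
E
```

```text
5.8083 [631.29740867 109.9364393   92.43953259]
width 24.069875800690195 F [-0.23  2.48  0.46] tcp [631.3 155.8  96.6]
time 8.6583
```

View pics/s1s.png

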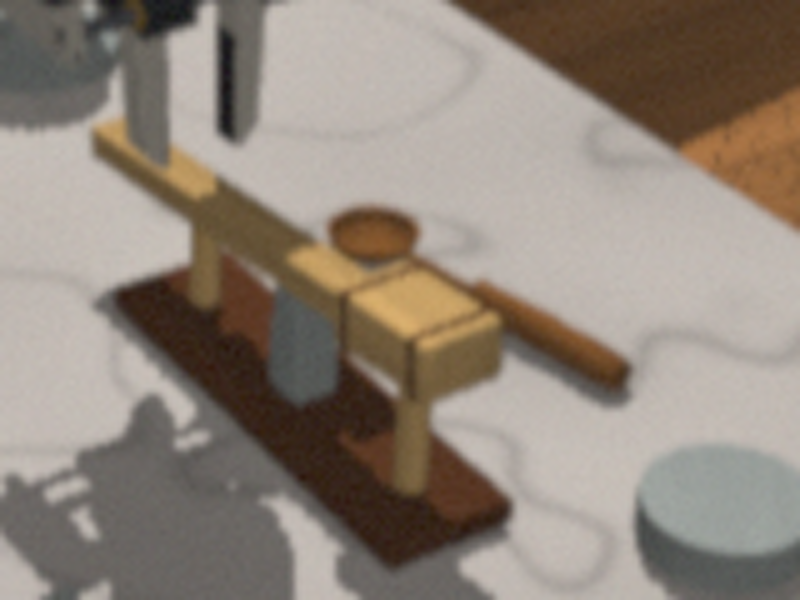

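View pics/s1t.png

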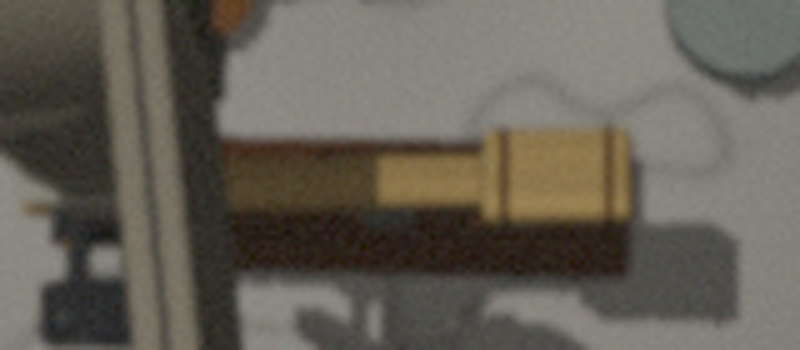

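```bash
cat > tilt.py <<'E'
from h import *
def predict(s,yh,xc=631,yr=57.5):
    # yh: head-end y ; corners at -x side
    for a in (.09,.045,0,-.045,-.09):
        # underside plane passes ridge top at yr; slope dz/dy=a
        P=lambda X,h,x:[xc-x,yh+X*np.cos(a)-h*np.sin(a),75+a*(yh+X-yr)+h]
        print(a,[np.round((proj(s,P(*q))-[260,160])*5).tolist() for q in((0,0,22),(0,30,22),(300,18,12),(70,30,22))])
E
python3 - <<'E'
from tilt import *
import pickle
s,t,w=pickle.load(open("s1.pkl","rb"))
print("head-under? top: ",[onz(t,210+630/5,170+r/5,z) for r in(130,222) for z in (105,)],onz(t,210+483/5,170+36,103))
predict(s,-67)
E
```

```text
head-under? top:  [array([653.49627092, -63.92900488, 105.        ]), array([608.90150497, -64.19672085, 105.        ])] [628.89638976   6.37757808 103.        ]
0.09 [[421.0, 451.0], [428.0, 398.0], [95.0, 73.0], [336.0, 309.0]]
0.045 [[421.0, 441.0], [427.0, 386.0], [94.0, 85.0], [334.0, 302.0]]
0 [[422.0, 430.0], [426.0, 374.0], [93.0, 98.0], [332.0, 296.0]]
-0.045 [[423.0, 420.0], [424.0, 361.0], [93.0, 111.0], [331.0, 290.0]]
-0.09 [[423.0, 409.0], [423.0, 349.0], [94.0, 125.0], [330.0, 285.0]]
```

After a 46 mm slide it has tipped handle-down: the head corner is at crop px (412,402), against (423,409) predicted for −0.09. The balance point is therefore at about −21…0 mm. I'll slide back 14 mm along the present incline.

Run:
```python
from slide import *
from tilt import predict
p=get_tool_pos(); movel([p[0],p[1],91],feed=60)
slide(-14,-0.09); look("s2")
import pickle
predict(pickle.load(open("s2.pkl","rb"))[0],-81)
```

```text
width 19.842214656324323 F [ 0.25 -0.53 -0.62] tcp [630.7 142.   91.4]
time 11.375
0.09 [[440.0, 470.0], [447.0, 417.0], [109.0, 86.0], [354.0, 326.0]]
0.045 [[440.0, 458.0], [446.0, 404.0], [108.0, 98.0], [352.0, 319.0]]
0 [[441.0, 447.0], [445.0, 390.0], [107.0, 109.0], [350.0, 311.0]]
-0.045 [[442.0, 435.0], [444.0, 377.0], [107.0, 122.0], [349.0, 304.0]]
-0.09 [[443.0, 424.0], [443.0, 363.0], [107.0, 134.0], [348.0, 297.0]]
```

View pics/s2s.png

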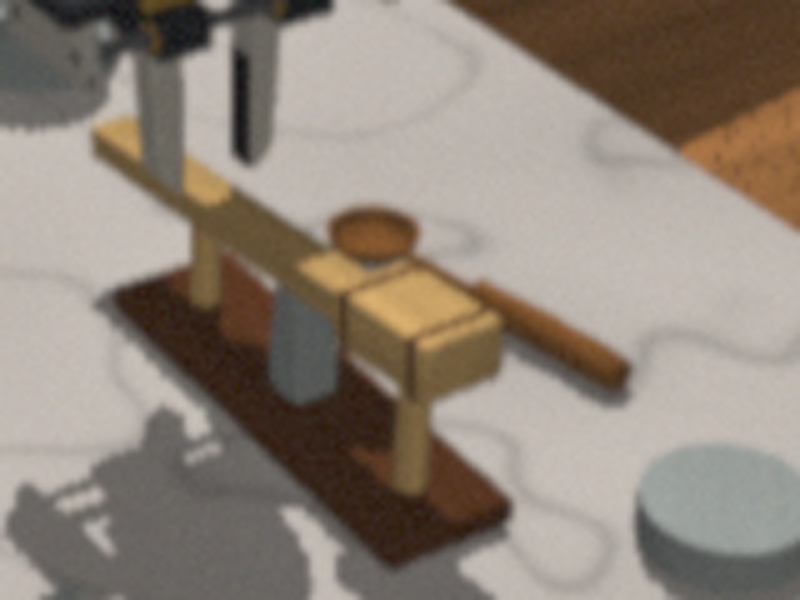

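The pads closed to 19.8 mm above the low handle, so nothing was gripped and the tamper hasn't moved. I'll regrip lower and nearer the ridge.

Run:
```python
from slide import *
from tilt import predict
movel([631,112,91],feed=150);movel([631,112,80],feed=60)
slide(-14,-0.09); look("s3")
import pickle
predict(pickle.load(open("s3.pkl","rb"))[0],-81)
```

```text
width 24.006303010237495 F [-0.05  0.03  5.37] tcp [630.   98.4  79.8]
time 14.3083
0.09 [[440.0, 470.0], [447.0, 417.0], [109.0, 86.0], [354.0, 326.0]]
0.045 [[440.0, 458.0], [446.0, 404.0], [108.0, 98.0], [352.0, 319.0]]
0 [[441.0, 447.0], [445.0, 390.0], [107.0, 109.0], [350.0, 311.0]]
-0.045 [[442.0, 435.0], [444.0, 377.0], [107.0, 122.0], [349.0, 304.0]]
-0.09 [[443.0, 424.0], [443.0, 363.0], [107.0, 134.0], [348.0, 297.0]]
```

View pics/s3s.png

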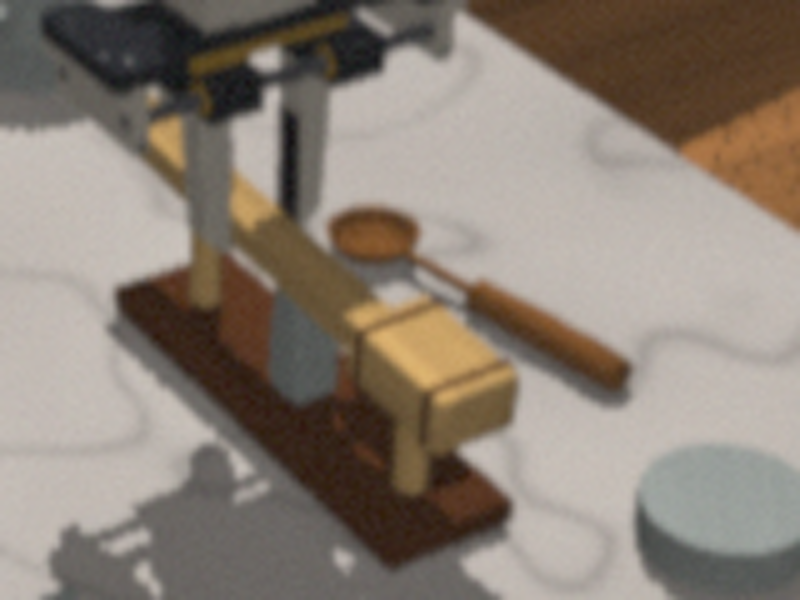

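Run:
```python
from slide import *
import pickle
s,t,w=pickle.load(open("s3.pkl","rb"))
save("s3t.png",t["img"],(210,370,170,240),5); print(get_wrist_force(),get_tool_pos())
```

```text
[-0.13155874 -0.0724809  -0.32534628] [630.18647313  98.46520911  80.1210572 ]
```

View pics/s3t.png

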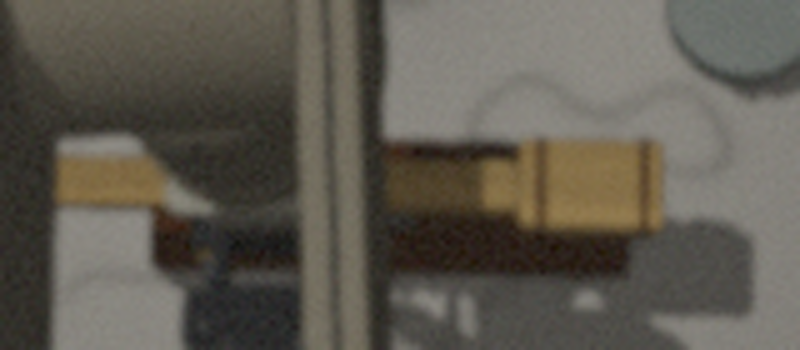

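It now rests head-down, with the head end at top crop px (663,185). That brackets the balance point to about −18 ± 3, so I'll slide +6.5 mm.

Run:
```python
from slide import *
from tilt import predict
movel([631,98.5,88],feed=60); print(get_tool_pos())
slide(6.5,0.09); look("s4",1.2)
import pickle
predict(pickle.load(open("s4.pkl","rb"))[0],-74)
```

```text
[631.77903398  98.54504045  89.10017838]
width 23.904999435321912 F [-0.82  1.88 -0.39] tcp [631.8 105.   89.7]
time 17.0333
0.09 [[430.0, 460.0], [438.0, 408.0], [102.0, 80.0], [345.0, 317.0]]
0.045 [[431.0, 449.0], [436.0, 395.0], [101.0, 91.0], [343.0, 310.0]]
0 [[432.0, 439.0], [435.0, 382.0], [100.0, 104.0], [341.0, 304.0]]
-0.045 [[432.0, 428.0], [434.0, 369.0], [100.0, 116.0], [340.0, 297.0]]
-0.09 [[433.0, 416.0], [433.0, 356.0], [101.0, 129.0], [339.0, 291.0]]
```

View pics/s4s.png

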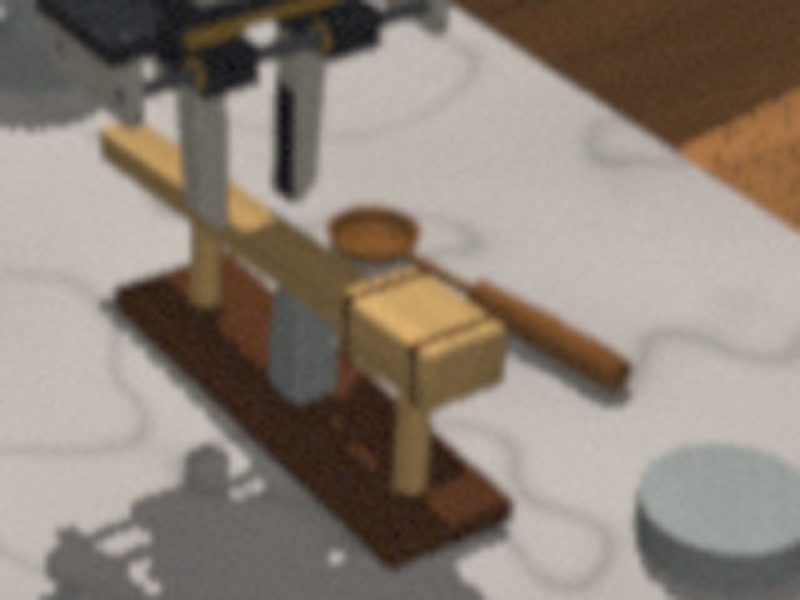

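View pics/s4t.png

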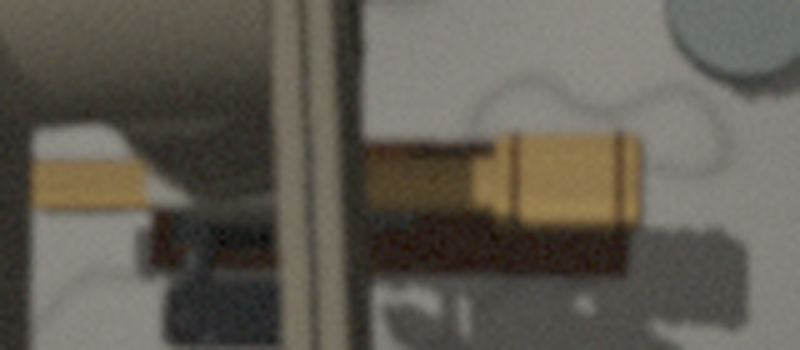

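It is again handle-down: head corner at side crop px (412,405), handle end at (102,127). The balance point should therefore be near −14.5, and my releases from a tilted pose probably let it rock over. This time I'll slide back 3.3 mm, bring it level while it is loosely held, then let go.

```bash
cat >> slide.py <<'E'
def slide2(d,tilt,op=32,L=None):
    p=np.array(get_tool_pos()); move_gripper(20,3.5); w=get_width(); p=np.array(get_tool_pos())
    q=p+[0,d,d*tilt]; movel(q,feed=30); dwell(.1); F1=get_wrist_force()
    L=q[1]-57.5; q=q+[0,0,-L*tilt]; movel(q,feed=15); dwell(.3)
    F=np.mean([get_wrist_force() for _ in range(10)],0)
    move_gripper(28);print("width",w,"F",np.round(F1,2),np.round(F,2),"tcp",np.round(get_tool_pos(),1))
E
python3 - <<'E'
from slide import *
from tilt import predict
movel([631,105,80],feed=60); print(get_tool_pos())
slide2(-3.3,-0.09); look("s5",1.2)
import pickle
predict(pickle.load(open("s5.pkl","rb"))[0],-77.5)
E
```

```text
[630.1658314  104.94628792  78.84410176]
width 24.026263867288392 F [ 0.12  1.87 -0.26] [-0.26 -2.02 -0.54] tcp [631.3 101.9  84.6]
time 20.4583
0.09 [[435.0, 465.0], [442.0, 412.0], [106.0, 83.0], [349.0, 322.0]]
0.045 [[436.0, 454.0], [441.0, 399.0], [104.0, 95.0], [348.0, 314.0]]
0 [[436.0, 443.0], [440.0, 386.0], [104.0, 107.0], [346.0, 307.0]]
-0.045 [[437.0, 431.0], [439.0, 373.0], [104.0, 119.0], [344.0, 301.0]]
-0.09 [[438.0, 420.0], [438.0, 359.0], [104.0, 132.0], [343.0, 294.0]]
```

View pics/s5s.png

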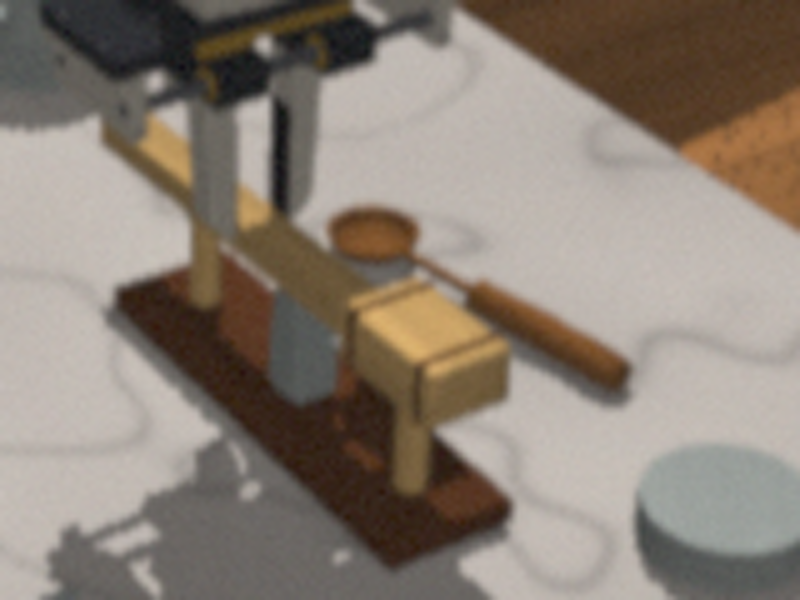

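It's near level now, with the head corner at crop px (418,426). I'll lift the gripper clear and measure the lean properly.

Run:
```python
from slide import *
move_gripper(40); p=get_tool_pos(); movel([p[0],p[1],150],feed=150); movel([p[0]-100,p[1]+150,190],feed=300); look("s6",.1)
```

```text
time 22.525
```

View pics/s6s.png

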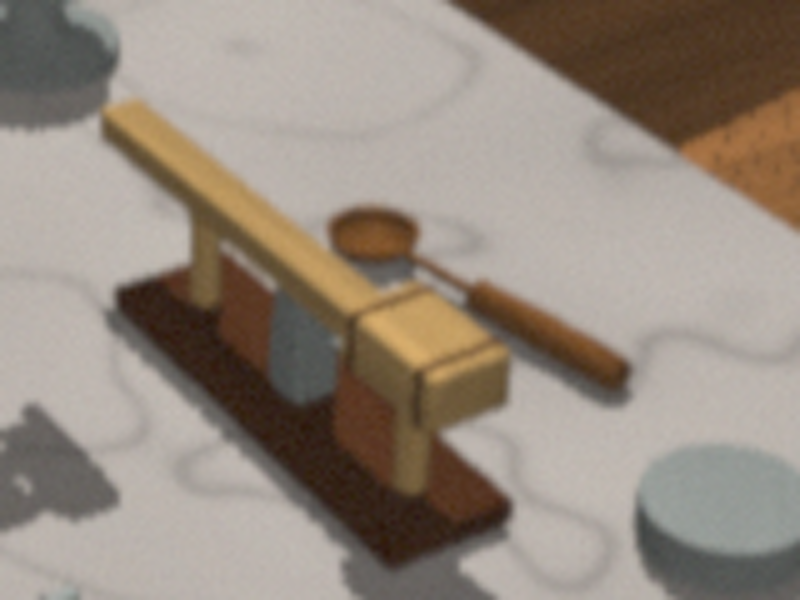

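View pics/s6t.png

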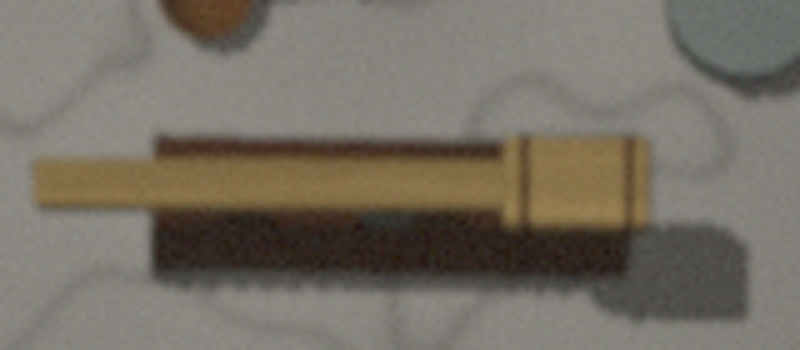

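The tamper is free and balanced. From the end corners, (104,108) for the handle and (418,427) for the head, the lean is about −0.01 rad. Now for the saddle.

Run:
```python
from h import *
import pickle
s,t,w=pickle.load(open("s6.pkl","rb"))
for u in (60,300,480): print([np.round(onz(t,210+u/5,170+v/5,93),1) for v in(158,208)])
print("head end",onz(t,210+650/5,170+183/5,105),"handle end",onz(t,210+35/5,170+183/5,93))
move_gripper(60)
move_to([437.4,-52.4,120],down(0)); print(get_time()); dwell(.15)
d=wimg(); pickle.dump(d,open("w2.pkl","wb")); save("w2.png",d["img"])
print([np.round(proj(d,X),1) for X in ([437.4,-52.4,51],[437.4,-52.4,19])])
```

```text
[array([639.5, 211.9,  93. ]), array([615. , 211.1,  93. ])]
[array([640.6,  95.5,  93. ]), array([616.1,  95. ,  93. ])]
[array([641.4,   8.3,  93. ]), array([616.9,   8. ,  93. ])]
head end [627.85309961 -73.65874346 105.        ] handle end [627.10205673 223.62523873  93.        ]
24.325
[array([315.4, 249.8]), array([315.3, 236.6])]
```

View pics/w2.png

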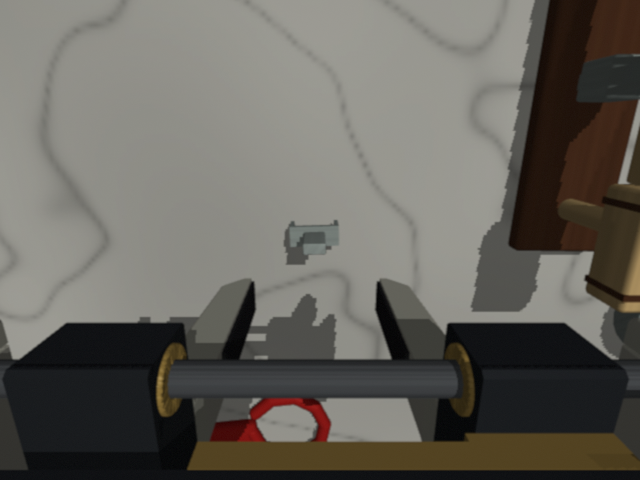

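Tab top (314,250) and bridge (312,236) are within about 3 px of my prediction, so I'll grasp.

Run:
```python
from h import *
import pickle
movel([437,-52.4,60],feed=150); movel([437,-52.4,41.5],feed=50); move_gripper(8,12); print(get_width(),get_tool_pos())
zg=get_tool_pos()[2]; print("zg",zg)
p=get_tool_pos(); movel([p[0],p[1],190],feed=200)
move_to([631.3,57.5,190],down(0)); dwell(.3)
d=wimg(); pickle.dump((zg,d),open("w3.pkl","wb")); save("w3.png",d["img"]); s=get_image("side"); save("s7.png",s["img"],(260,420,140,280),5)
print(get_time(),get_tool_pos(),get_width())
t=get_image("top"); save("t7.png",t["img"],(210,370,150,260),5)
```

```text
15.685828110227014 [437.01039086 -52.39208994  41.49573058]
zg 41.495730583236096
28.5417 [631.20964941  57.02198679 190.56681461] 15.507874475665618
```

View pics/w3.png

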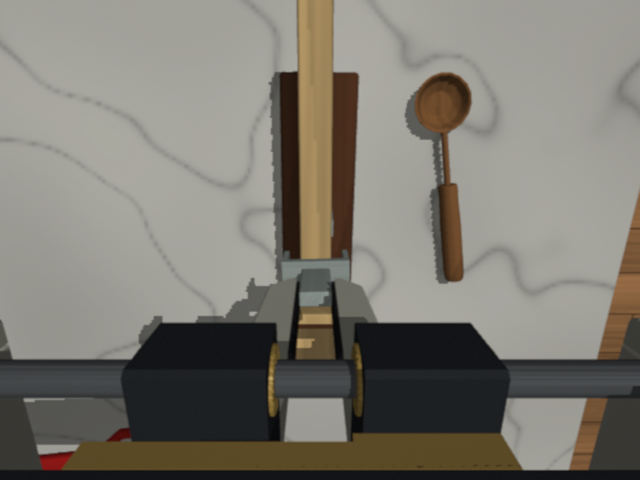

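View pics/s7.png

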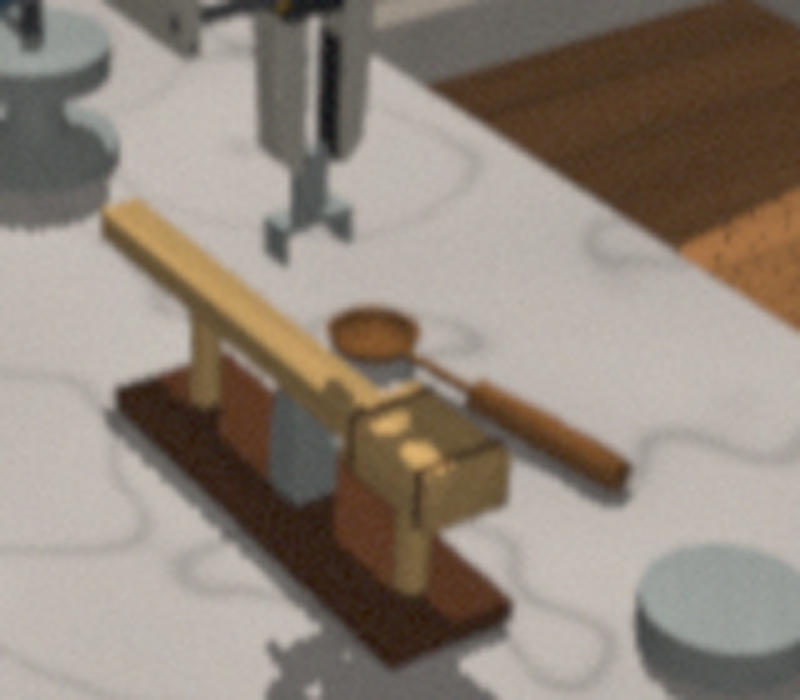

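Run:
```python
from h import *
import pickle
zg,d=pickle.load(open("w3.pkl","rb"))
g=d["img"]; save("w3c.png",g,(260,380,180,320),5)
hsv=cv2.cvtColor(g,cv2.COLOR_RGB2HSV)
for r in (60,150,230):
    m=(hsv[r,270:370,1]>70)&(hsv[r,270:370,2]>120)&(hsv[r,270:370,0]<30); i=np.where(m)[0]+270; print(r,i.min(),i.max(),onz(d,i.min(),r,93),onz(d,i.max()+1,r,93))
print(onz(d,280,72,15),onz(d,358,72,15))
```

```text
60 298 332 [619.08321753 179.67805091  93.        ] [642.38814554 179.62087666  93.        ]
150 300 331 [619.58026886 121.3102023   93.        ] [642.34634587 121.25207306  93.        ]
230 301 330 [619.49375456  62.28533297  93.        ] [642.21990045  62.22500709  93.        ]
[600.05080856 183.07308066  15.        ] [667.76086262 182.90611443  15.        ]
```

View pics/w3c.png

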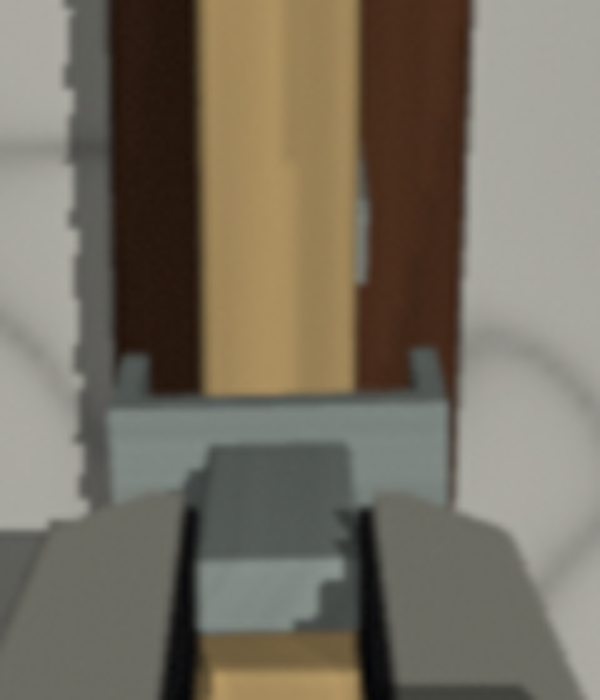

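Run:
```python
from h import *
import pickle
zg,d=pickle.load(open("w3.pkl","rb"))
print(onz(d,315.5,298.7,200),"bridge far edge top",onz(d,316,180+402/5,168))
print(get_tool_pos())
```

```text
[630.29838672  57.53472305 200.        ] bridge far edge top [630.64515775  65.3311277  168.        ]
[631.24738066  57.15085154 190.47890421]
```

Run:
```python
from h import *
movel([630.9,57.5,135],feed=100); dwell(.2); movel([630.9,57.5,124],feed=30); dwell(.2)
print(get_tool_pos(),get_wrist_force())
g=movel([630.9,57.5,118.5],feed=6,guard=2.0); print(g,get_tool_pos(),get_wrist_force(),get_time())
s=get_image("side"); save("s8.png",s["img"],(260,420,160,280),5)
```

```text
[631.03741909  57.52405417 124.21264642] [-0.29690485 -0.05844707 -1.44292593]
True [630.88076539  57.49295095 119.37064404] [ 0.6478667  -0.86543147  5.23246385] 30.9333
```

View pics/s8.png

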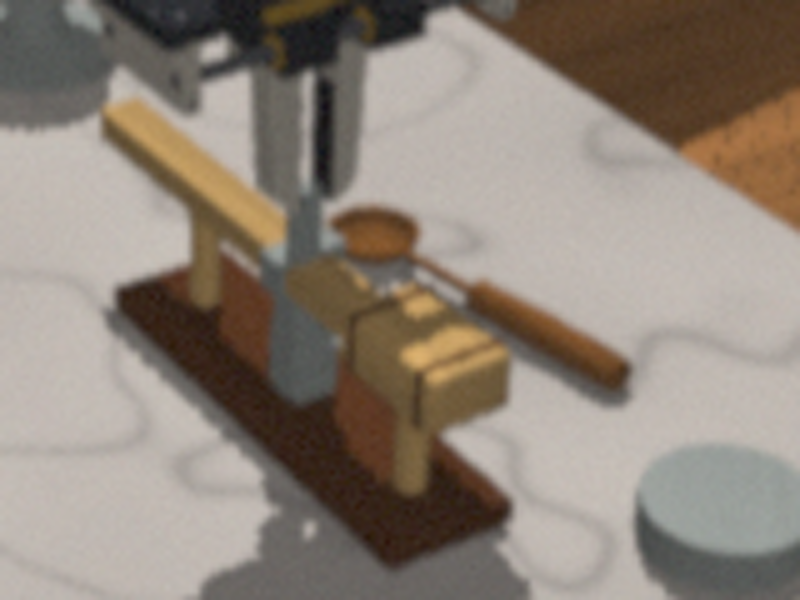

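Contact came at z 119.4, as expected (119.5), and the tamper is still level. I'll release it.

Run:
```python
from h import *
import pickle
p=get_tool_pos(); movel([p[0],p[1],119.8],feed=6); dwell(.2); print(get_tool_pos(),get_wrist_force())
move_gripper(22); dwell(.3); move_gripper(34); dwell(.2); p=get_tool_pos()
movel([p[0],p[1],185],feed=60); movel([p[0]-100,p[1]+150,240],feed=250); dwell(.3)
s=get_image("side");t=get_image("top");w=wimg(); pickle.dump((s,t,w),open("s9.pkl","wb"))
save("s9s.png",s["img"],(260,420,160,280),5); save("s9t.png",t["img"],(210,370,170,240),5); save("w9.png",w["img"]); print(get_time())
```

```text
[630.68990855  57.49869971 119.50223608] [ 0.65097152  0.2971633  -1.28947541]
35.5417
```

View pics/s9s.png

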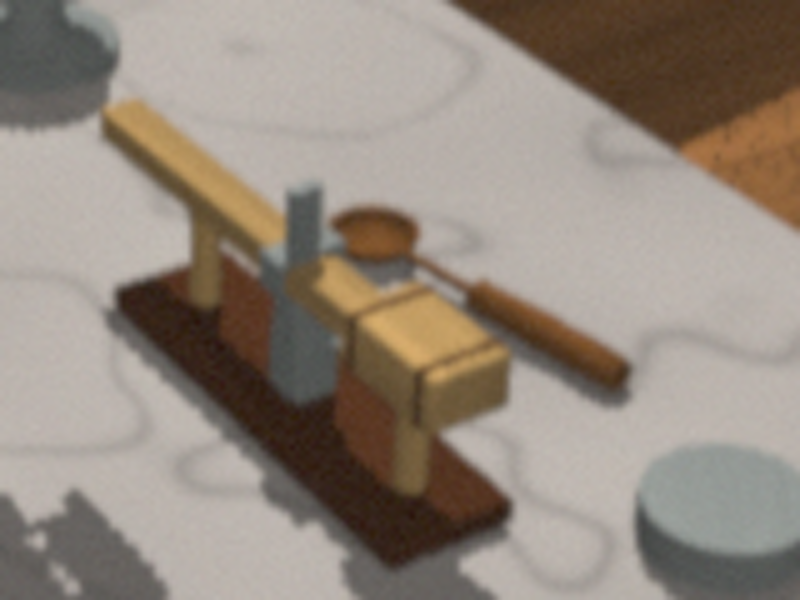

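View pics/s9t.png

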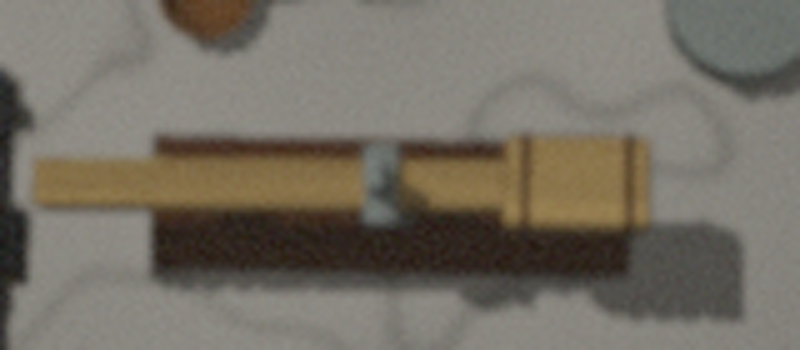

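View pics/w9.png

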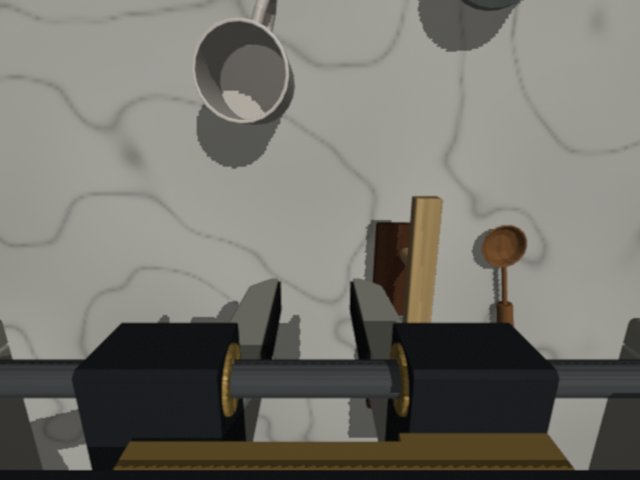

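Run:
```python
from h import *
import pickle
s,t,w=pickle.load(open("s9.pkl","rb"))
f=lambda u,v,z: onz(t,210+u/5,170+v/5,z)
print("bridge",f(363,185,97)[1],f(401,185,97)[1],"stand",f(154,270,15)[1],f(628,270,15)[1])
print("bridge x",f(382,143,97)[0],f(382,228,97)[0],"handle x",f(300,158,93)[0],f(300,208,93)[0])
```

```text
bridge 64.4202728694327 46.089189456223615 stand 178.7990968061947 -66.50166201756855
bridge x 647.5628051545964 606.0857902526869 handle x 640.5743493898711 616.0798558434931
```

Run:
```python
from rig import *
print(get_time()); close_job()
```

```text
35.5417
the job is handed in; nothing more can be done
```

The tamper balances level on the ridge alone with the saddle astride its handle over the ridge. I handed the job in at about 35.5 s; no verdict was reported.

**What I did:** I gripped the handle lightly and slid it along the ridge, narrowing in on the balance point. One grip closed on nothing and two trials tipped. For the last step I levelled the tamper in the loose grip before letting go, and it stayed level by itself. I then set the saddle down until it touched at the expected height and released it.

**Last checks:**
- **Lean:** about 0.00 rad in the side view, halfway between the two tipped poses. A rougher estimate from the same view before the saddle went on gave −0.01 (limit 0.04). The tamper looked unmoved by the saddle.
- **Saddle position:** about 1 mm from the ridge middle along the stand (limit 6) and about 1.5 mm off the handle's centre line (limit 7).
- **Bystanders:** I went nowhere near them on purpose and saw no shift in the pictures, but I did not measure them.

**What disagreed:**
- The cameras differ by up to 4 mm on the ridge and stand position. I used the wrist camera and gripper values, and within the top view the offsets are small.
- During one slide the wrist force read about 5 N vertically, above the usual noise of about 1 N. At the saddle touch it peaked near 5 N where I had set the stop at 2 N. These are wrist readings, not the ridge force, but they are well under the 20 N limit.

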